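# Balance the microscope boom on its yoke

### The arm

A 6-joint arm with a two-finger parallel gripper is mounted at the origin on the work surface. World frame = base frame: x ahead of the robot, y to its left, z up, the work surface at z = 0. Lengths are in m, angles in rad, forces in N, time in s.
With the tool pointing down it reaches from about 0.375 to 0.75 m from the base axis. Payload 9 kg.
Tool frame: the origin (TCP) lies midway between the tips of the shut fingers; the grasp point (between the pads) lies 19 mm behind it (r.grasp_offset is the z of the grasp point in the tool frame, in m); z points along the fingers, y is the line along which they close (so a half turn about z gives the same grasp; the last joint's range is limited). The gripper opens to 85 mm and grips with 20 to 120 N. Pads are 22 mm wide; open, the fingers measure 114 mm over their backs; the gripper's body (76 mm by 85 mm) begins 54 mm behind the grasp point. The pads swing forward as they close: fully open they stand 13 mm farther back than shut.
Start: joints at [0.891, 0.104, 0.097, 1.564, 0, 1.353], TCP at [0.267, 0.537, 0.231] pointing down, gripper open.
Joint ranges: [-2.99, 2.99], [-0.84, 1.86], [-1.1, 1.16], [-1.84, 2.11], [-1.51, 1.56], [-3.14, 3.14]. Speed limits (rad/s): [2.22, 2.22, 2.57, 3.14, 3.14, 3.14].

### API

Orientations are given as a rotation vector (axis times angle).
In Python, from workcell import r gives the robot as it stands.
- The arm moves only by the shell command python3 -m jog 'ROWS' [FORCE]. ROWS is JSON, a list of rows, each an object of numbers: "x", "y", "z": the shift along the world's x, y, z in cm; "ax", "ay", "az": the turn, a rotation vector about the world's x, y, z in degrees; "claw": the finger opening in cm, from 0 to 8.54. In form: [{"x": .., "y": .., "z": .., "ax": .., "ay": .., "az": .., "claw": ..}, ...]. A call has 1 to 8 rows; each row shifts and turns the commanded pose from where the row before left it; what a row does not reach is not made up. A row lasts 1/10 s, in which the tool goes at most 50 mm and 8.59 degrees, less where a joint would pass 70% of its speed; a pose out of reach is approached as far as the arm can. A call with a gripper value outside its range is refused whole. The fingers move at their own pace and stop on an object; FORCE is the grip in N (left out, the last holds). Time passes only in rows, so rows that do not move let the fingers close. It gives the time, the measured TCP pose, the force, the opening and the grip force at its end, in the units of the state.
- r.observe(): the state, without advancing time (a new reading comes with each control period).
- r.grab_frame(name): name is "scene" or "top" or "wrist"; returns a dict with "frame" (384x512x3 uint8, red, green, blue), "z_map" (384x512 float32, m along the optical axis (not along the pixel's ray), 0 where there is no reading), "K" (3x3 intrinsics, pixels), "R" (3x3) and "t" (3): a world point X has camera coordinates R X + t; the wrist camera has in their place "mount" (4x4, takes a point from camera to tool coordinates, whose origin is the TCP and whose axes are the flange's). Camera axes: x right, y down, z forward; pixel columns grow to the right and rows downward; lengths in m; the calibration is good to about 2 mm. The wrist camera is an equidistant fisheye: a pixel r from the principal point sees the ray r / f radians off the axis. A picture is of the moment at which its call begins: read the wrist's pose just before it.
- r.finish_job(): hands the job in; it is judged then, once.
The state is a dict: "clock": time; "qpos": joint angles; "qd": joint speeds; "joint_torque": joint torques, N m; "tool_pos": TCP position; "tool_rot": TCP orientation; "force": force on the tool from outside, world axes, zero at the start; "torque": the same for the moment, N m; "grip_width": finger opening in m; "grip_force": force on a finger pad.
Only numpy, scipy, OpenCV 4.12 (cv2) and the standard library are available. Lean on these libraries where they do the work, as an engineer would, in place of code of your own. Each camera call takes 0.05 s, during which the arm holds its last target. There are 200 camera calls.

### The job

Pick up the flat boom bar that carries the round weight, gripping it at the point where it balances so that it rises level without tipping. Lay it along the steel yoke stand, across both of the yoke's arms, so that it stays balanced there level on its own when you let go.

Things in the scene. Friction and masses are not known exactly. Their poses are not given: they have to be found in the camera images.
- bar_mid (a point): middle of the loose boom bar (not its balance point): flat aluminium, 400 mm long (x), 20 wide (y), 14 high (z), 0.30 kg, even along its length; the round weight sits on its +x half. It starts level in the wooden rack, its middle 47 mm above the bench. A plain thin round rod without weight lies about too and is not wanted.
- weight_mid (a point): centre of the round dark steel weight on the bar: a disc 46 mm across, 22 thick, 0.25 kg, the bar passing through its centre; small brass screw on it. Tight on the bar, 115 to 155 mm from the bar's middle, different each time. Bar and weight together balance 5/11 of the way from the bar's middle to the weight's centre.
- yoke_mid (a point): fixed yoke stand, grey foot 130 x 100 mm: point midway between its two bare steel arms, level with their flat tops, 85 mm above the bench. Arms centred 33 mm either side along x, each 10 mm thick; open between down to 36 mm above the bench. The bar lies along x, either way round, balance point between the arms. Tops 50 mm wide (y) between 10 mm high end stops.
- rack: low fixed wooden rack, 400 x 60 mm, origin at its underside's centre, x along it. The bar lies along it, underside 40 mm above the bench, on uprights 184 mm either side of its centre, 12 mm thick, with 8 mm stops beside the bar; between them only an 8 mm base board. Rack and yoke stand one left, one right of the robot, either way.
There are look-alikes about, which are no part of the job. What is shaped like the part that bears yoke_mid but pink is not meant.

How it is judged:
On the way:
1. the bar is lifted out of the rack by the fingers, gripped at its balance point (anywhere within 20 mm of it passes), level within 10 degrees, its middle more than 80 mm above the bench (height (world z) of bar_mid above 0.08 m and angle between bar_mid's own z axis and vertical below 0.175 rad and contact force between the fingers and bar above 0.5 N and x of the grasp point in the frame of bar_mid between 0.032 and 0.091 m and x of the grasp point in the frame of weight_mid between -0.105 and -0.043 m), for 0.3 s.
At the end, for the whole second after the job is handed in: The bar lies at rest on the yoke alone, along it within 20 degrees, level within 8 degrees, its middle 80 to 104 mm above the bench and less than 120 mm from the yoke's centre (height (world z) of bar_mid between 0.08 and 0.104 m and angle between bar_mid's own z axis and vertical below 0.14 rad and angle between the x axis of bar_mid and the x axis of yoke_mid, either way round below 0.35 rad and contact force between bar and yoke above 2 N and contact force between bar and rack below 0.1 N and horizontal distance between bar_mid and yoke_mid below 0.12 m and linear speed of bar below 0.03 m/s); the robot touches nothing.
It fails at once if the bar tips by more than 15 degrees (angle between bar_mid's own z axis and vertical above 0.262 rad).
It also fails if it takes over 42 s, if anything falls off the work surface, if the arm or the gripper's body presses on something with over 40 N, if the wrist force passes 120 N, or if a joint passes its speed limit or range.

## Working session

There is one attempt and no reset: what is moved stays moved. The work goes in short steps, Python scripts to look and compute and a shell command to move; the robot and the scene stay as the last step left them, time stands still between calls to the robot, and variables do not carry over. Pictures are saved under pics/ and viewed, at most 10 in all, crops included, and the job is handed in when it is done.

```bash
mkdir -p pics; cat > h.py <<'E'
import numpy as np,cv2
from workcell import r
def grab(n):
    g=r.grab_frame(n); np.savez(''+n+'.npz',**g); return g
def pt(g,u,v,z=None):
    K,R,t=g['K'],g['R'],g['t']; d=np.linalg.solve(K,[u,v,1.]); C=-R.T@t; w=R.T@d
    if z is None: return C+w*g['z_map'][int(round(v)),int(round(u))]
    return C+w*(z-C[2])/w[2]
E
python3 - <<'E'
from h import *
for n in('top','scene'):
    g=grab(n); cv2.imwrite(f'pics/{n}1.png',cv2.resize(g['frame'][:,:,::-1],(800,600),interpolation=cv2.INTER_CUBIC))
    print(n,g['K'].tolist(),(-g['R'].T@g['t']).round(3),g['R'].round(2).tolist())
print(r.observe()['clock'])
E
```

```text
top [[487.7976540419061, 0.0, 259.22414398423905], [0.0, 487.7976540419061, 193.5248231041858], [0.0, 0.0, 1.0]] [ 0.402 -0.044  1.181] [[0.0, -1.0, -0.0], [-0.98, -0.0, -0.21], [0.21, 0.0, -0.98]]
scene [[490.3936462419653, 0.0, 261.45826677363664], [0.0, 490.3936462419653, 193.05445276718547], [0.0, 0.0, 1.0]] [ 1.157 -0.301  0.726] [[0.47, 0.88, -0.01], [0.65, -0.36, -0.67], [-0.59, 0.31, -0.74]]
0.1
```

View pics/top1.png

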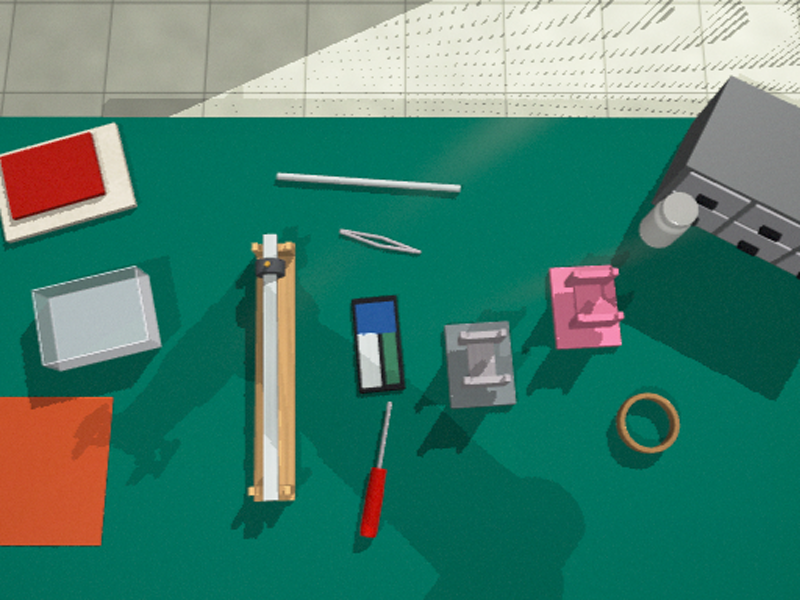

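View pics/scene1.png

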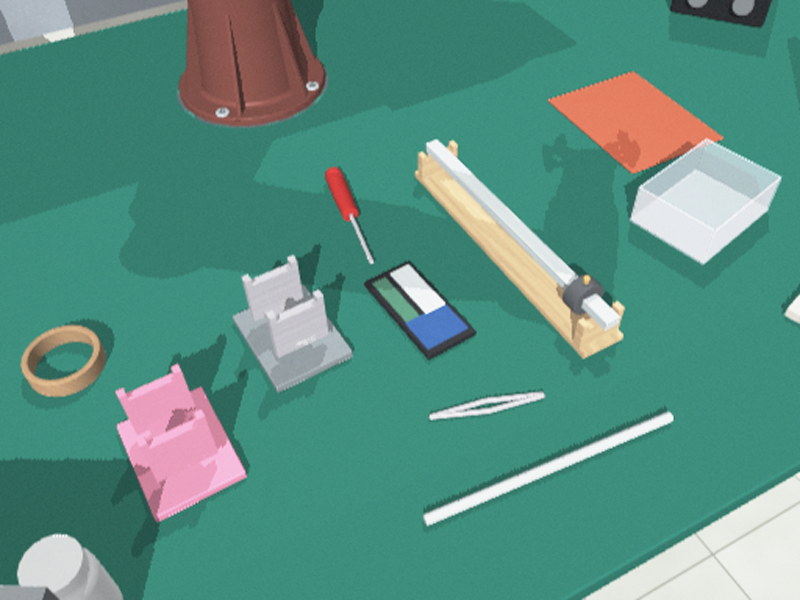

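Top view: the wanted bar lies in the rack at (270,235)-(270,500) with its dark weight at (270,267). The plain rod at (370,183) and the tweezers at (380,242) are not it. The grey yoke is at (480,365), with its arms at about (483,335) and (487,379). The pink look-alike at (587,307) is excluded. Next I'll measure and take a close crop.

```bash
python3 - <<'E'
from h import *
g=dict(np.load('top.npz')); f=g['frame']; hsv=cv2.cvtColor(f,cv2.COLOR_RGB2HSV)
H,S,V=[hsv[:,:,i].astype(int) for i in range(3)]
vv,uu=np.mgrid[0:384,0:512]
d=np.einsum('ij,vuj->vui',np.linalg.inv(g['K']),np.dstack([uu,vv,np.ones_like(uu)]).astype(float))*g['z_map'][...,None]
P=(d-g['t'])@g['R']   # world
np.save('P.npy',P)
def box(u0,u1,v0,v1): return (uu>=u0)&(uu<u1)&(vv>=v0)&(vv<v1)
# bar
b=box(155,192,145,325)&(S<60)&(V>110)&(P[...,2]>.045)&(P[...,2]<.062)
n,l,st,c=cv2.connectedComponentsWithStats(b.astype(np.uint8))
q=np.argwhere(b)[:,::-1]; W=np.array([pt(g,u,v,.054) for u,v in q])
rr=cv2.minAreaRect((W[:,:2]*1000).astype(np.float32)); print('bar',rr,P[b][:,2].mean(),b.sum())
bx=cv2.boxPoints(rr)/1000; print(bx)
# weight
w=box(155,192,155,185)&(P[...,2]>.058)&(P[...,2]<.085)
print('w',w.sum(),P[w].mean(0),P[w].min(0),P[w].max(0))
wd=box(155,192,155,185)&(V<90)&(S<90); q=np.argwhere(wd); print(q.min(0),q.max(0),q.mean(0),P[wd].mean(0))
# yoke
y=box(280,340,195,270)&(S<60)&(P[...,2]>.075)&(P[...,2]<.105)
n,l,st,c=cv2.connectedComponentsWithStats(y.astype(np.uint8))
for i in range(1,n):
    if st[i,4]>30: m=l==i; print('arm',st[i],P[m].mean(0),P[m].min(0),P[m].max(0),cv2.minAreaRect((P[m][:,:2]*1000).astype(np.float32)))
q=box(280,340,195,270)&(S<60)&(P[...,2]>.004)&(P[...,2]<.03)
print('foot',cv2.minAreaRect((P[q][:,:2]*1000).astype(np.float32)),np.median(P[q][:,2]))
cr=np.vstack([cv2.resize(f[140:330,150:350],(800,600)[:1]+(760,))]) ; 
c1=cv2.resize(f[145:195,145:205],(400,333),interpolation=cv2.INTER_CUBIC); c2=cv2.resize(f[195:270,275:345],(311,333),interpolation=cv2.INTER_CUBIC)
cv2.imwrite('pics/crop1.png',np.hstack([c1,c2])[:,:,::-1])
E
```

```text
bar ((558.2326049804688, 159.8012237548828), (398.2237548828125, 19.231792449951172), 2.363386869430542) 0.05399665066761924 1406
[[0.35889354 0.16119812]
 [0.35968664 0.14198269]
 [0.75757164 0.15840432]
 [0.75677854 0.17761976]]
w 175 [0.70412573 0.16579582 0.0664343 ] [0.67375936 0.14588833 0.05809458] [0.74021768 0.18667255 0.07752947]
[163 163] [177 182] [171.64963504 172.11678832] [0.70123325 0.16689104 0.05955382]
arm [294 210  30   8 151] [ 0.59464411 -0.15338097  0.0872036 ] [ 0.58798206 -0.18600097  0.07505754] [ 0.60229557 -0.12014213  0.09935236] ((594.9024047851562, -152.99160766601562), (10.649503707885742, 65.5653305053711), 3.9720873832702637)
arm [297 239  30   8 152] [ 0.52917859 -0.15759351  0.0871015 ] [ 0.52254821 -0.19027107  0.07593942] [ 0.53661774 -0.12471064  0.09941077] ((529.5315551757812, -157.55613708496094), (10.556844711303711, 65.95691680908203), 3.6333160400390625)
foot ((562.5044555664062, -155.21014404296875), (130.505859375, 99.47576141357422), 3.5792386531829834) 0.012141469145774476
```

View pics/crop1.png

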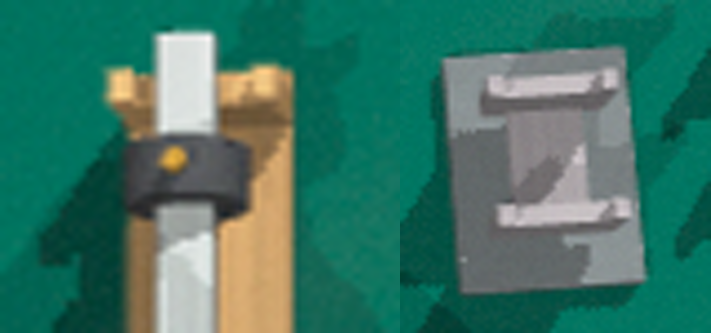

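The crop confirms the flat bar with the dark weight and brass screw, and the grey (not pink) yoke. The bar measures 398 x 19 mm and the foot 130 x 99 mm, which matches. Next is the weight's position along the bar.

```bash
python3 - <<'E'
from h import *
g=dict(np.load('top.npz'));P=np.load('P.npy'); hsv=cv2.cvtColor(g['frame'],cv2.COLOR_RGB2HSV)
V=hsv[...,2];S=hsv[...,1];a=np.radians(2.36);ex=np.array([np.cos(a),np.sin(a)])
s=(P[...,:2]-[.5582,.1598])@ex; lat=(P[...,:2]-[.5582,.1598])@[-ex[1],ex[0]]
for v in range(158,182): print(v,[(round(s[v,u]*1000),round(P[v,u,2]*1000),round(lat[v,u]*1000),int(V[v,u])) for u in (166,168,176,179)])
g2=grab('scene'); o=r.observe(); print(o['tool_pos'],o['tool_rot'],r.grasp_offset,o['clock'])
E
```

```text
158 [(183, 41, 19, 141), (183, 42, 14, 179), (179, 53, -7, 217), (182, 40, -12, 219)]
159 [(181, 39, 20, 142), (181, 40, 15, 178), (176, 55, -7, 216), (181, 37, -12, 219)]
160 [(178, 43, 19, 162), (178, 42, 14, 177), (173, 54, -7, 217), (176, 43, -13, 168)]
161 [(176, 38, 20, 128), (177, 36, 15, 162), (171, 54, -7, 219), (177, 33, -11, 108)]
162 [(178, 26, 22, 125), (177, 26, 17, 161), (169, 53, -7, 218), (176, 27, -10, 112)]
163 [(178, 17, 24, 123), (178, 17, 19, 161), (167, 51, -7, 190), (177, 15, -8, 108)]
164 [(178, 9, 25, 142), (177, 9, 20, 166), (163, 56, -7, 193), (177, 6, -7, 133)]
165 [(176, 7, 26, 120), (158, 67, 10, 122), (157, 66, -9, 120), (174, 9, -7, 131)]
166 [(155, 68, 14, 75), (154, 70, 9, 81), (154, 69, -10, 95), (155, 63, -16, 62)]
167 [(153, 68, 14, 76), (152, 70, 9, 86), (152, 67, -9, 94), (152, 67, -16, 85)]
168 [(151, 65, 15, 76), (149, 71, 9, 90), (150, 67, -9, 92), (151, 63, -16, 84)]
169 [(150, 62, 15, 73), (147, 71, 9, 105), (147, 69, -10, 93), (148, 63, -16, 85)]
170 [(146, 67, 14, 72), (146, 67, 10, 81), (144, 70, -10, 93), (145, 65, -16, 82)]
171 [(144,
[... 296 characters left out ...]
 (135, 66, -16, 61)]
175 [(136, 58, 16, 47), (136, 59, 11, 55), (135, 57, -8, 96), (136, 53, -14, 47)]
176 [(135, 51, 17, 46), (136, 47, 13, 104), (134, 53, -7, 149), (136, 42, -12, 42)]
177 [(136, 39, 20, 60), (136, 37, 15, 106), (131, 55, -7, 153), (137, 32, -11, 61)]
178 [(141, 12, 25, 134), (143, 4, 21, 126), (129, 53, -7, 153), (140, 10, -7, 213)]
179 [(139, 9, 25, 139), (140, 5, 21, 135), (127, 52, -7, 151), (138, 6, -6, 214)]
180 [(137, 7, 26, 139), (136, 9, 20, 127), (124, 54, -7, 212), (135, 8, -7, 216)]
181 [(134, 7, 26, 136), (133, 10, 20, 126), (121, 54, -7, 215), (132, 10, -7, 213)]
[0.26716129 0.53693428 0.2306885 ] [-7.18886474e-01 -3.05776507e+00  1.51401905e-03] -0.0187 0.15
```

```bash
python3 -m jog '[{"x":3.2,"y":-3.3,"az":3.6},{"x":3.2,"y":-3.3,"az":3.6},{"x":3.2,"y":-3.3,"az":3.6},{"x":3.2,"y":-3.3,"az":3.6},{"x":3.2,"y":-3.3,"az":3.6},{"x":3.2,"y":-3.3,"az":3.6},{"x":3.2,"y":-3.3,"az":3.6},{"x":3.2,"y":-3.3,"az":3.6}]'; python3 -m jog '[{"x":3.3,"y":-3.6},{"x":3.3,"y":-3.6},{"x":3.5,"y":-3.8},{"z":-4},{"z":-4,"claw":6},{},{}]'
python3 - <<'E'
from h import *
o=r.observe();g=grab('wrist')
R=cv2.Rodrigues(np.array(o['tool_rot'],float))[0]
print(o['tool_pos'],R.round(4).tolist(),o['qpos'],o['clock']);print(g['K'],g['mount'])
np.savez('wp.npz',R=R,p=o['tool_pos'])
cv2.imwrite('pics/w1.png',cv2.resize(g['frame'][:,:,::-1],(800,600)))
E
```

```text
[0.26716129 0.53693428 0.2306885 ] [[-0.8952, 0.4456, -0.0007], [0.4456, 0.8952, -0.0008], [0.0002, -0.001, -1.0]] [ 8.91282823e-01  1.04570069e-01  9.66337032e-02  1.56392719e+00
 -5.46317923e-06  1.35309994e+00] 0.15
[[297.31863964   0.         254.95820063]
 [  0.         297.31863964 195.11089142]
 [  0.           0.           1.        ]] [[-2.04764630e-03 -9.52844122e-01 -3.03453270e-01  7.79102340e-02]
 [ 9.99997815e-01 -2.07898342e-03 -2.19785720e-04 -5.66522724e-04]
 [-4.21452786e-04 -3.03453057e-01  9.52846296e-01 -1.42572246e-01]
 [ 0.00000000e+00  0.00000000e+00  0.00000000e+00  1.00000000e+00]]schema error: expected keys x, y, z, ax, ay, az, claw
schema error: expected keys x, y, z, ax, ay, az, claw
```

View pics/w1.png

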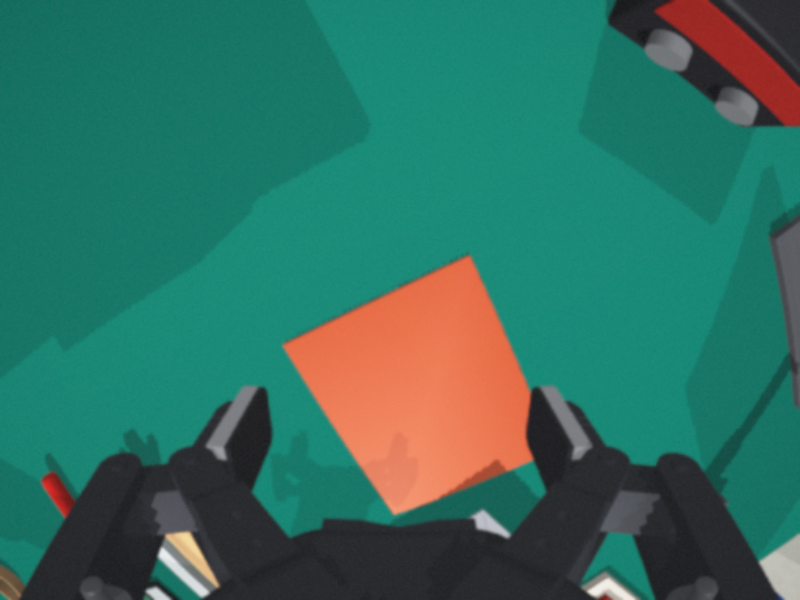

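The move was refused because every row needs all its keys, so the arm did not move. The wrist picture only shows the orange mat (400,390). I'll send it again with full rows.

```bash
python3 -m jog '[{"x":3.2,"y":-3.3,"z":0,"ax":0,"ay":0,"az":3.6,"claw":8.5},{"x":3.2,"y":-3.3,"z":0,"ax":0,"ay":0,"az":3.6,"claw":8.5},{"x":3.2,"y":-3.3,"z":0,"ax":0,"ay":0,"az":3.6,"claw":8.5},{"x":3.2,"y":-3.3,"z":0,"ax":0,"ay":0,"az":3.6,"claw":8.5},{"x":3.2,"y":-3.3,"z":0,"ax":0,"ay":0,"az":3.6,"claw":8.5},{"x":3.2,"y":-3.3,"z":0,"ax":0,"ay":0,"az":3.6,"claw":8.5},{"x":3.2,"y":-3.3,"z":0,"ax":0,"ay":0,"az":3.6,"claw":8.5},{"x":3.2,"y":-3.3,"z":0,"ax":0,"ay":0,"az":3.6,"claw":8.5}]' && python3 -m jog '[{"x":3.3,"y":-3.6,"z":0,"ax":0,"ay":0,"az":0,"claw":7},{"x":3.3,"y":-3.6,"z":0,"ax":0,"ay":0,"az":0,"claw":7},{"x":3.5,"y":-3.8,"z":0,"ax":0,"ay":0,"az":0,"claw":7},{"x":0,"y":0,"z":-4,"ax":0,"ay":0,"az":0,"claw":7},{"x":0,"y":0,"z":-4,"ax":0,"ay":0,"az":0,"claw":7},{"x":0,"y":0,"z":0,"ax":0,"ay":0,"az":0,"claw":7},{"x":0,"y":0,"z":0,"ax":0,"ay":0,"az":0,"claw":7},{"x":0,"y":0,"z":0,"ax":0,"ay":0,"az":0,"claw":7}]' && python3 - <<'E'
from h import *
o=r.observe();g=grab('wrist')
R=cv2.Rodrigues(np.array(o['tool_rot'],float))[0]
print(o['tool_pos'],R.round(4).tolist(),o['qpos'],o['clock'])
np.savez('wp.npz',R=R,p=o['tool_pos'])
cv2.imwrite('pics/w2.png',cv2.resize(g['frame'][:,:,::-1],(800,600)))
E
```

```text
clock: 1.0
tool_pos: [0.5244, 0.2716, 0.2313]
tool_rot: [-0.068, 3.141, 0.0]
force: [1.1, 0.8, 0.4]
grip_width: 0.085
grip_force: 0.0
clock: 1.8
tool_pos: [0.6243, 0.1648, 0.1542]
tool_rot: [-0.065, 3.138, 0.0]
force: [-0.2, 0.0, 0.3]
grip_width: 0.0701
grip_force: 0.0
[0.62425633 0.16480328 0.15424911] [[-0.9991, -0.0414, 0.0034], [-0.0414, 0.9991, 0.0003], [-0.0034, 0.0001, -1.0]] [5.59679791e-02 2.37514029e-01 1.04898473e-01 1.43475681e+00
 8.27636680e-05 1.45391168e-02] 1.8
```

View pics/w2.png

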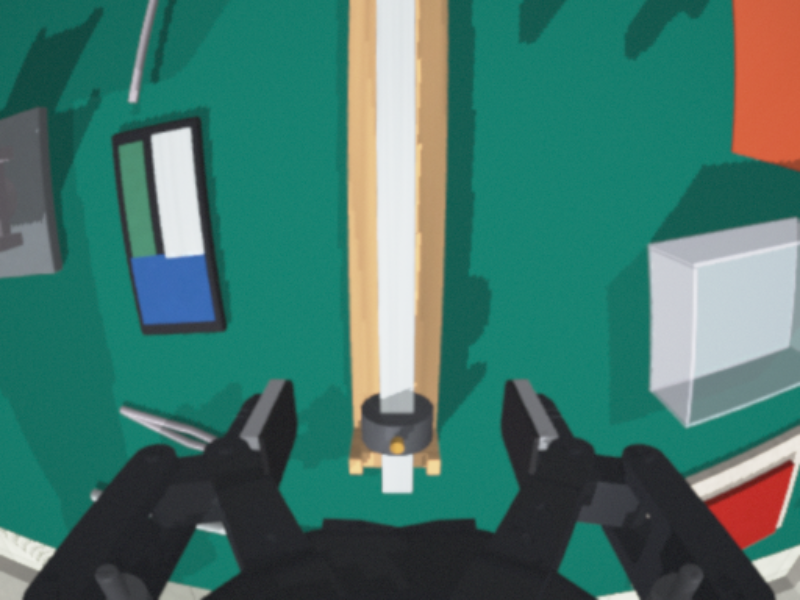

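The wrist view shows the bar running vertically at x≈397 between the fingers, with the weight at (397,425) and its brass screw at (397,447). The bar is centred between the fingers. I'll check its lateral offset, angle and the weight's position by casting rays.

```bash
cat >> h.py <<'E'
def wray(g,R,p,u,v,z):
    K,M=g['K'],g['mount']; x=(u-K[0,2])/K[0,0]; y=(v-K[1,2])/K[1,1]; th=np.hypot(x,y)
    d=np.array([x/th*np.sin(th),y/th*np.sin(th),np.cos(th)]); w=R@M[:3,:3]@d; C=R@M[:3,3]+p
    return C+w*(z-C[2])/w[2]
E
python3 - <<'E'
from h import *
g=dict(np.load('wrist.npz'));o=np.load('wp.npz');R,p=o['R'],o['p']
hsv=cv2.cvtColor(g['frame'],cv2.COLOR_RGB2HSV).astype(int)
L=[]
for v in range(100,240,20):
    m=np.where((hsv[v,225:290,1]<45)&(hsv[v,225:290,2]>130))[0]+225
    c=wray(g,R,p,(m[0]+m[-1])/2,v,.054); L.append(c[:2]); print(v,m[0],m[-1],c.round(4),(wray(g,R,p,m[0]-.5,v,.054)-wray(g,R,p,m[-1]+.5,v,.054))[1].round(4))
L=np.array(L);k=np.polyfit(L[:,0],L[:,1],1);print('angle',np.degrees(np.arctan(k[0])),'y at .6245',np.polyval(k,.6245))
dk=(hsv[...,2]<100)&(hsv[...,1]<90); print([v for v in range(240,310) if dk[v,250]],[v for v in range(240,310) if dk[v,238]])
for v in(291,290,289):print(wray(g,R,p,254,v,.07))
print('bar end',wray(g,R,p,254,492*.64,.054))
E
```

```text
100 241 265 [0.5438 0.1596 0.054 ] -0.02
120 241 265 [0.5601 0.1602 0.054 ] -0.0202
140 241 265 [0.5766 0.1609 0.054 ] -0.0204
160 242 265 [0.5933 0.1619 0.054 ] -0.0199
180 242 265 [0.6105 0.1626 0.054 ] -0.0203
200 242 264 [0.6283 0.1628 0.054 ] -0.0198
220 242 264 [0.647  0.1635 0.054 ] -0.0203
angle 2.2131507888518325 y at .6245 0.16282037261797044
[265, 266, 267, 268, 269, 270, 271, 272] [254, 255, 256, 257, 258, 259, 260, 261, 262, 263, 264, 265, 266, 267, 268, 269, 270]
[0.71234407 0.1669154  0.07      ]
[0.71117291 0.16687113 0.07      ]
[0.71000749 0.16682707 0.07      ]
bar end [0.75609074 0.16853711 0.054     ]
```

Both views agree: the balance point is at about (0.624, 0.163) and the bar angle about 2.3°. Descending and gripping.

```bash
python3 -m jog '[{"x":0,"y":-0.2,"z":-3,"ax":0,"ay":0,"az":0,"claw":7},{"x":0,"y":0,"z":-3,"ax":0,"ay":0,"az":0,"claw":7},{"x":0,"y":0,"z":-3,"ax":0,"ay":0,"az":0,"claw":7},{"x":0,"y":0,"z":-2.4,"ax":0,"ay":0,"az":0,"claw":7},{"x":0,"y":0,"z":-1,"ax":0,"ay":0,"az":0,"claw":7},{"x":0,"y":0,"z":0,"ax":0,"ay":0,"az":0,"claw":7},{"x":0,"y":0,"z":0,"ax":0,"ay":0,"az":0,"claw":7}]' && python3 -m jog '[{"x":0,"y":0,"z":0,"ax":0,"ay":0,"az":0,"claw":1},{"x":0,"y":0,"z":0,"ax":0,"ay":0,"az":0,"claw":1},{"x":0,"y":0,"z":0,"ax":0,"ay":0,"az":0,"claw":1},{"x":0,"y":0,"z":0,"ax":0,"ay":0,"az":0,"claw":1},{"x":0,"y":0,"z":0,"ax":0,"ay":0,"az":0,"claw":1},{"x":0,"y":0,"z":0,"ax":0,"ay":0,"az":0,"claw":1},{"x":0,"y":0,"z":0,"ax":0,"ay":0,"az":0,"claw":1},{"x":0,"y":0,"z":0,"ax":0,"ay":0,"az":0,"claw":1}]' 60
```

```text
clock: 2.55
tool_pos: [0.6245, 0.1626, 0.0295]
tool_rot: [-0.064, 3.138, 0.0]
force: [0.3, -1.4, 0.1]
grip_width: 0.0698
grip_force: 0.0
clock: 3.35
tool_pos: [0.6238, 0.1625, 0.0282]
tool_rot: [-0.064, 3.14, 0.0]
force: [-1.3, 0.7, 5.9]
grip_width: 0.0188
grip_force: 59.4
```

```bash
python3 -m jog '[{"x":0,"y":0,"z":0.5,"ax":0,"ay":0,"az":0,"claw":1},{"x":0,"y":0,"z":1,"ax":0,"ay":0,"az":0,"claw":1},{"x":0,"y":0,"z":1,"ax":0,"ay":0,"az":0,"claw":1},{"x":0,"y":0,"z":1.5,"ax":0,"ay":0,"az":0,"claw":1},{"x":0,"y":0,"z":1.5,"ax":0,"ay":0,"az":0,"claw":1},{"x":0,"y":0,"z":1.5,"ax":0,"ay":0,"az":0,"claw":1},{"x":0,"y":0,"z":1.5,"ax":0,"ay":0,"az":0,"claw":1},{"x":0,"y":0,"z":1.5,"ax":0,"ay":0,"az":0,"claw":1}]' && python3 -m jog '[{"x":0,"y":0,"z":1.5,"ax":0,"ay":0,"az":0,"claw":1},{"x":0,"y":0,"z":1.5,"ax":0,"ay":0,"az":0,"claw":1},{"x":0,"y":0,"z":0.5,"ax":0,"ay":0,"az":0,"claw":1},{"x":0,"y":0,"z":0,"ax":0,"ay":0,"az":0,"claw":1},{"x":0,"y":0,"z":0,"ax":0,"ay":0,"az":0,"claw":1},{"x":0,"y":0,"z":0,"ax":0,"ay":0,"az":0,"claw":1},{"x":0,"y":0,"z":0,"ax":0,"ay":0,"az":0,"claw":1}]' && python3 - <<'E'
from h import *
o=r.observe();g=grab('scene');print(o['force'],o['torque'],o['clock'])
cv2.imwrite('pics/s2.png',cv2.resize(g['frame'][:,:,::-1],(800,600)))
E
```

```text
clock: 4.15
tool_pos: [0.6234, 0.1624, 0.129]
tool_rot: [-0.064, 3.14, 0.0]
force: [0.2, -0.2, -5.9]
grip_width: 0.0188
grip_force: 58.9
clock: 4.85
tool_pos: [0.6228, 0.1624, 0.1614]
tool_rot: [0.064, -3.14, -0.0]
force: [-0.6, 0.2, -4.4]
grip_width: 0.0187
grip_force: 59.1
[-0.57857872  0.16869099 -4.35768169] [-0.00556401  0.00623344 -0.05466107] 4.85
```

View pics/s2.png

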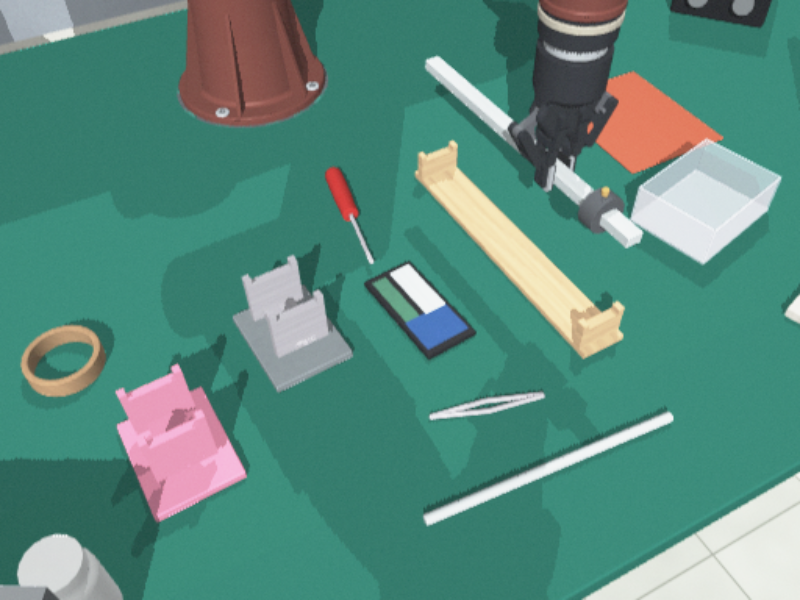

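The scene shows the bar lifted level from (430,65) to (635,240), with its weight at (600,210), and the rack empty. The moment about the grip is close to zero, so it is balanced. Moving over to the yoke.

```bash
python3 -m jog '[{"x":-0.2,"y":-1,"z":0,"ax":0,"ay":0,"az":0.2,"claw":1},{"x":-0.4,"y":-2,"z":0,"ax":0,"ay":0,"az":0.2,"claw":1},{"x":-0.6,"y":-3,"z":0,"ax":0,"ay":0,"az":0.2,"claw":1},{"x":-0.6,"y":-3,"z":0,"ax":0,"ay":0,"az":0.2,"claw":1},{"x":-0.6,"y":-3,"z":0,"ax":0,"ay":0,"az":0.2,"claw":1},{"x":-0.6,"y":-3,"z":0,"ax":0,"ay":0,"az":0.2,"claw":1},{"x":-0.6,"y":-3,"z":0,"ax":0,"ay":0,"az":0.2,"claw":1},{"x":-0.6,"y":-3,"z":0,"ax":0,"ay":0,"az":0,"claw":1}]' && python3 -m jog '[{"x":-0.6,"y":-3,"z":0,"ax":0,"ay":0,"az":0,"claw":1},{"x":-0.6,"y":-3,"z":0,"ax":0,"ay":0,"az":0,"claw":1},{"x":-0.4,"y":-3,"z":0,"ax":0,"ay":0,"az":0,"claw":1},{"x":-0.2,"y":-1.2,"z":0,"ax":0,"ay":0,"az":0,"claw":1},{"x":-0.1,"y":-0.5,"z":0,"ax":0,"ay":0,"az":0,"claw":1},{"x":0,"y":0,"z":0,"ax":0,"ay":0,"az":0,"claw":1},{"x":0,"y":0,"z":0,"ax":0,"ay":0,"az":0,"claw":1},{"x":0,"y":0,"z":0,"ax":0,"ay":0,"az":0,"claw":1}]' && python3 - <<'E'
from h import *
o=r.observe();g=grab('wrist')
R=cv2.Rodrigues(np.array(o['tool_rot'],float))[0];p=o['tool_pos']
print(p,R.round(4).tolist(),o['clock'],o['torque'])
np.savez('wp.npz',R=R,p=p)
cv2.imwrite('pics/w3.png',cv2.resize(g['frame'][:,:,::-1],(800,600)))
E
```

```text
clock: 5.7
tool_pos: [0.5805, -0.0494, 0.1624]
tool_rot: [-0.103, 3.14, -0.0]
force: [0.9, -0.5, -5.7]
grip_width: 0.0191
grip_force: 59.1
clock: 6.5
tool_pos: [0.5624, -0.1536, 0.1624]
tool_rot: [-0.105, 3.14, 0.001]
force: [-0.2, -0.0, -5.1]
grip_width: 0.0193
grip_force: 59.4
[ 0.56237557 -0.15359342  0.16235494] [[-0.9978, -0.0665, 0.0], [-0.0665, 0.9978, 0.0003], [-0.0, 0.0003, -1.0]] 6.5 [-0.01991915 -0.0084746   0.03746417]
```

View pics/w3.png

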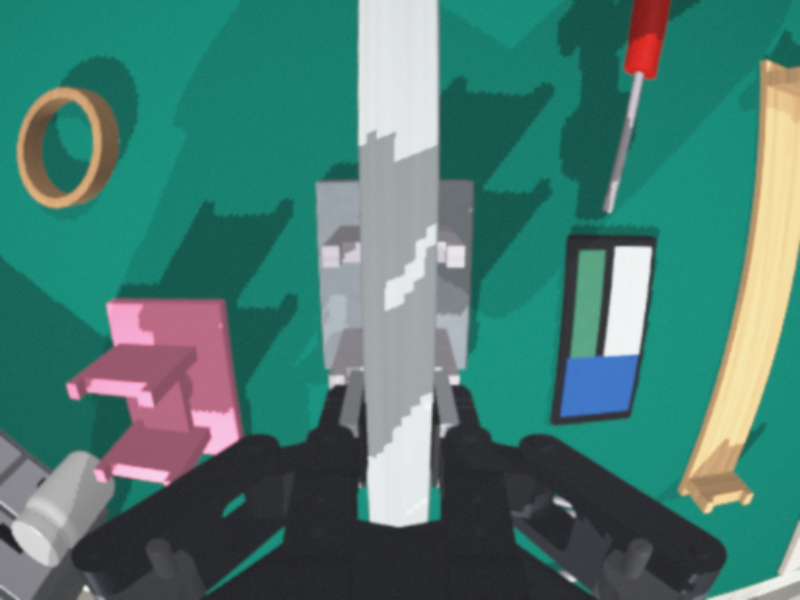

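The wrist view shows the grey yoke under the bar, with the −x arm's end stops at (332,256) and (456,256) and the bar centred between them. The pink stand is off to the left at (170,390). A quick ray check follows.

```bash
python3 - <<'E'
from h import *
g=dict(np.load('wrist.npz'));o=np.load('wp.npz');R,p=o['R'],o['p']
for u,v in((332,246),(456,246)):print('stop top centre',wray(g,R,p,u*.64,v*.64,.095))
for u,v in((332,257),(456,257),(337,380),(453,380)):print('stop',wray(g,R,p,u*.64,v*.64,.095))
print('foot',[wray(g,R,p,u*.64,v*.64,.012).round(4) for u,v in((317,181),(473,181))])
E
```

```text
stop top centre [ 0.52469801 -0.18716151  0.095     ]
stop top centre [ 0.52107072 -0.13012258  0.095     ]
stop [ 0.52989334 -0.18699765  0.095     ]
stop [ 0.52623878 -0.1296398   0.095     ]
stop [ 0.59313412 -0.18329495  0.095     ]
stop [ 0.58931896 -0.12453979  0.095     ]
foot [array([ 0.4992, -0.2094,  0.012 ]), array([ 0.493 , -0.1114,  0.012 ])]
```

```bash
python3 -m jog '[{"x":0,"y":-0.2,"z":-1,"ax":0,"ay":0,"az":0,"claw":1},{"x":0,"y":0,"z":-2,"ax":0,"ay":0,"az":0,"claw":1},{"x":0,"y":0,"z":-2,"ax":0,"ay":0,"az":0,"claw":1},{"x":0,"y":0,"z":-1.5,"ax":0,"ay":0,"az":0,"claw":1},{"x":0,"y":0,"z":-1,"ax":0,"ay":0,"az":0,"claw":1},{"x":0,"y":0,"z":-0.8,"ax":0,"ay":0,"az":0,"claw":1},{"x":0,"y":0,"z":0,"ax":0,"ay":0,"az":0,"claw":1},{"x":0,"y":0,"z":0,"ax":0,"ay":0,"az":0,"claw":1}]'; python3 -m jog '[{"x":0,"y":0,"z":-0.2,"ax":0,"ay":0,"az":0,"claw":1},{"x":0,"y":0,"z":-0.2,"ax":0,"ay":0,"az":0,"claw":1},{"x":0,"y":0,"z":0,"ax":0,"ay":0,"az":0,"claw":1},{"x":0,"y":0,"z":0,"ax":0,"ay":0,"az":0,"claw":1}]'
```

```text
clock: 7.35
tool_pos: [0.5625, -0.1568, 0.0799]
tool_rot: [-0.103, 3.139, -0.0]
force: [0.2, -0.1, -5.7]
grip_width: 0.0192
grip_force: 59.3
clock: 7.75
tool_pos: [0.5623, -0.1566, 0.0754]
tool_rot: [-0.103, 3.14, 0.0]
force: [0.3, 0.9, -5.1]
grip_width: 0.0191
grip_force: 59.3
```

```bash
python3 -m jog '[{"x":0,"y":0,"z":-0.1,"ax":0,"ay":0,"az":0,"claw":1},{"x":0,"y":0,"z":-0.1,"ax":0,"ay":0,"az":0,"claw":1},{"x":0,"y":0,"z":0,"ax":0,"ay":0,"az":0,"claw":1},{"x":0,"y":0,"z":0,"ax":0,"ay":0,"az":0,"claw":1}]'; python3 -m jog '[{"x":0,"y":0,"z":-0.1,"ax":0,"ay":0,"az":0,"claw":1},{"x":0,"y":0,"z":0,"ax":0,"ay":0,"az":0,"claw":1},{"x":0,"y":0,"z":0,"ax":0,"ay":0,"az":0,"claw":1}]'; python3 -c "from workcell import r;o=r.observe();print(o['force'],o['torque'])"
```

```text
clock: 8.15
tool_pos: [0.5622, -0.1566, 0.0733]
tool_rot: [0.103, -3.14, -0.0]
force: [-0.7, -0.1, -6.2]
grip_width: 0.0187
grip_force: 59.5
clock: 8.45
tool_pos: [0.5623, -0.1566, 0.0732]
tool_rot: [-0.103, 3.14, -0.0]
force: [-4.5, 1.5, 4.8]
grip_width: 0.0186
grip_force: 60.7
[-4.49006107  1.47897341  4.84508468] [0.41781222 0.9183125  0.00625431]
```

Contact came at the expected height, so I'll open the gripper.

```bash
python3 -m jog '[{"x":0,"y":0,"z":0,"ax":0,"ay":0,"az":0,"claw":2.4},{"x":0,"y":0,"z":0,"ax":0,"ay":0,"az":0,"claw":3},{"x":0,"y":0,"z":0,"ax":0,"ay":0,"az":0,"claw":4},{"x":0,"y":0,"z":0,"ax":0,"ay":0,"az":0,"claw":6},{"x":0,"y":0,"z":0,"ax":0,"ay":0,"az":0,"claw":6},{"x":0,"y":0,"z":0,"ax":0,"ay":0,"az":0,"claw":6}]'; python3 - <<'E'
from h import *
o=r.observe();g=grab('scene');print(o['force'],o['torque'],o['grip_width'])
cv2.imwrite('pics/s3.png',cv2.resize(g['frame'][:,:,::-1],(800,600)))
E
```

```text
clock: 9.05
tool_pos: [0.5623, -0.1566, 0.0723]
tool_rot: [-0.103, 3.14, 0.0]
force: [0.4, -0.4, 0.0]
grip_width: 0.0601
grip_force: 0.0
[ 0.37636873 -0.39911241  0.01877712] [0.01846481 0.02707738 0.02130087] 0.06014335900449315
```

View pics/s3.png

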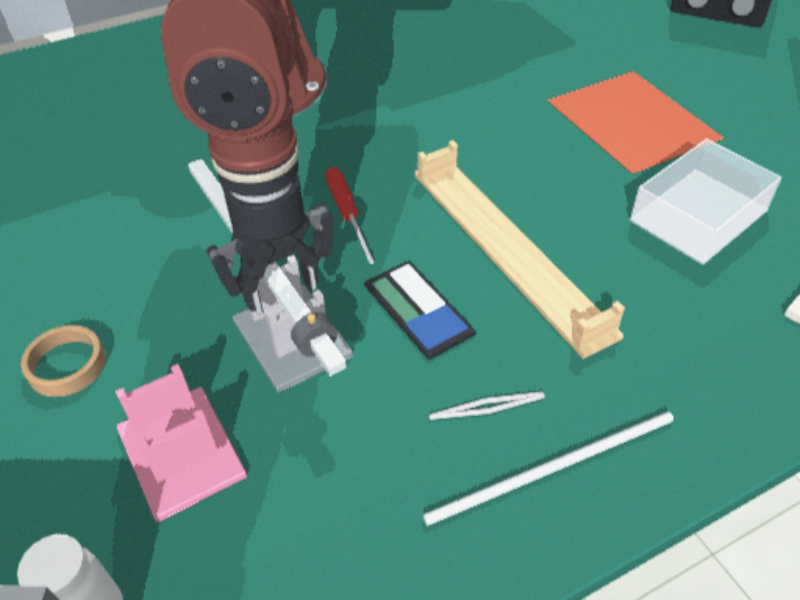

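The bar lies level on the grey yoke, from (195,170) to (335,365), with the fingers open and clear of it. Retreating upwards.

```bash
python3 -m jog '[{"x":0,"y":0,"z":0.5,"ax":0,"ay":0,"az":0,"claw":6},{"x":0,"y":0,"z":1.5,"ax":0,"ay":0,"az":0,"claw":6},{"x":0,"y":0,"z":2.5,"ax":0,"ay":0,"az":0,"claw":6},{"x":0,"y":0,"z":2.5,"ax":0,"ay":0,"az":0,"claw":6},{"x":0,"y":0,"z":2.5,"ax":0,"ay":0,"az":0,"claw":6},{"x":0,"y":0,"z":2.5,"ax":0,"ay":0,"az":0,"claw":6},{"x":0,"y":0,"z":0,"ax":0,"ay":0,"az":0,"claw":6},{"x":0,"y":0,"z":0,"ax":0,"ay":0,"az":0,"claw":6}]'; python3 - <<'E'
from h import *
g=grab('scene')
f=cv2.resize(g['frame'][90:260,80:300],(800,600));cv2.imwrite('pics/s4.png',f[:,:,::-1])
hsv=cv2.cvtColor(g['frame'],cv2.COLOR_RGB2HSV)
print([pt(g,*q).round(3) for q in((128,110),(210,231))])
E
```

```text
clock: 9.9
tool_pos: [0.5628, -0.1569, 0.1938]
tool_rot: [-0.103, 3.138, -0.002]
force: [0.1, 0.1, -0.5]
grip_width: 0.0601
grip_force: 0.0
[array([ 0.578, -0.214,  0.289]), array([ 0.69 , -0.155,  0.099])]
```

View pics/s4.png

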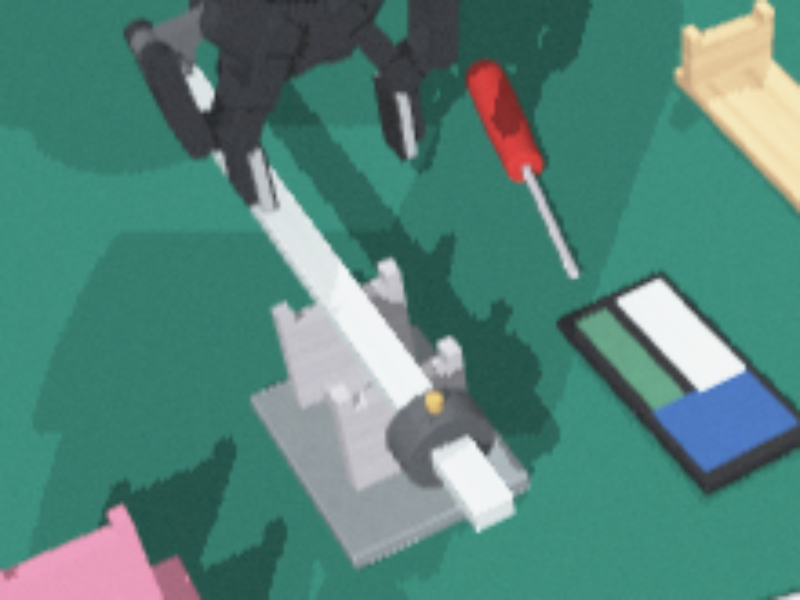

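The bar rests level across both arms, from (200,80) to (490,510) in the crop. Its top near the weight end is at z = 0.099, as expected. The gripper is clear, so I'm handing in.

```bash
python3 -c "from workcell import r;print(r.finish_job())"
```

```text
the job is handed in; nothing more can be done
None
```

I gripped the bar at its balance point, lifted it level and laid it across both arms of the grey yoke; it stayed level when released, and I handed the job in at about 10 s with the gripper clear (no verdict was returned).

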